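# Swap the salt shaker and the spice jar

## Task

Fetch the salt shaker from the row under the worktop shelf and stand it in a free spot on the serving board; then stand the spice jar from the board in the row under the shelf where there is room, wholly under the shelf's top board. Set both down upright (do not drop them) with clear space all round, and do not knock or shift the shelf or any of the things standing about.

Things in the scene. Friction and masses are not known exactly. Their poses are not given: they have to be found in the camera images.
- shaker: Salt shaker, clear glass with a grey domed metal cap, 44 mm diameter up to 74 mm, cap 34 mm diameter, 90 mm high in all, about 0.1 kg. Starts in the row on the worktop under the shelf, in any of its four places. Upright; origin at the centre of its underside, z up.
- spice_jar: Spice jar with a black cap, 41 mm diameter all the way up, 105 mm high, about 0.11 kg; the only spice jar on the serving board at the start (near the board's long edge toward the robot). Upright; origin at the centre of its underside, z up.
- shelf: Fixed wooden shelf, open front: top board 120 (x) by 522 mm (y), 18 thick, underside 270 above the worktop; end panels (x -22 to 54) inside at y = +-235; back stretcher from x = 43, z = 230 up; things to 100 high on top. No floor: four things stand in a row on the worktop at x = -35 mm, 100 apart. Origin on the worktop under the board's centre, x to the back (front edge x = -60), may be turned.
- board: Fixed maple serving board on four feet, 190 mm (x) by 296 mm (y), its flat top 52 mm above the worktop. Origin at the centre of its underside, on the worktop (z = 0); x and y along its sides.
- row_jar_a: Bystander: spice jar with a black cap, 41 mm diameter, 105 mm high, in the row under the shelf (any place). Upright; origin at the centre of its underside, z up.
- row_jar_b: Bystander: spice jar with a black cap, 41 mm diameter, 105 mm high, in the row under the shelf (any place). Upright; origin at the centre of its underside, z up.
- tin: Bystander: food tin, 76 mm diameter, 58 mm high, in the row under the shelf (any place). Upright; origin at the centre of its underside, z up.
- honey: Bystander: jar with a red lid, 65 mm diameter, 100 mm high, on the serving board near its far corners. Upright; origin at the centre of its underside, z up.
- candle: Bystander: candle in an open glass, 76 mm diameter, 90 mm high, on the serving board near its far corners. Upright; origin at the centre of its underside, z up.

How it is judged (in metres and radians):
On the way:
1. the salt shaker stands upright and released in a free spot on the serving board (x of shaker in the frame of board between -0.08 and 0.08 m and y of shaker in the frame of board between -0.133 and 0.133 m and z of shaker in the frame of board between 0.045 and 0.06 m and linear speed of shaker below 0.02 m/s and angle between shaker's own z axis and vertical below 0.15 rad and contact force between the fingers and shaker below 0.1 N and horizontal distance between shaker and honey above 0.0585 m and horizontal distance between shaker and candle above 0.064 m), for 0.2 s.
At the end, for the whole second after the job is handed in: Both upright (0.15 rad), released, at rest. Shaker on the board (centre within 80 mm of its middle in x, 133 in y); jar on the worktop under the shelf (centre 13 to 95 mm behind its front edge, within 213 mm of its middle); both 4 mm clear of neighbours; no bystander moved 10 mm (all of step 1 and x of spice_jar in the frame of shelf between -0.047 and 0.035 m and y of spice_jar in the frame of shelf between -0.213 and 0.213 m and z of spice_jar in the frame of shelf between -0.008 and 0.008 m and linear speed of spice_jar below 0.02 m/s and angle between spice_jar's own z axis and vertical below 0.15 rad and contact force between the fingers and spice_jar below 0.1 N and horizontal distance between spice_jar and row_jar_a above 0.0448 m and horizontal distance between spice_jar and row_jar_b above 0.0448 m and horizontal distance between spice_jar and tin above 0.0621 m and distance of each of row_jar_a, row_jar_b, tin, honey, candle from where it was at the start of the episode below 0.01 m); the robot touches nothing.
It fails at once if a bystander is shifted by more than 10 mm (distance of any of row_jar_a, row_jar_b, tin, honey, candle from where it was at the start of the episode above 0.01 m).
It fails at once if the robot, the shaker or the spice jar pushes against a bystander with more than 2 N (contact force between any of the arm, the fingers, shaker, spice_jar and row_jar_a above 2 N or contact force between any of the arm, the fingers, shaker, spice_jar and row_jar_b above 2 N or contact force between any of the arm, the fingers, shaker, spice_jar and tin above 2 N or contact force between any of the arm, the fingers, shaker, spice_jar and honey above 2 N or contact force between any of the arm, the fingers, shaker, spice_jar and candle above 2 N).
It fails at once if the robot or what it carries knocks against the shelf with more than 10 N (contact force between any of the arm, the fingers, shaker, spice_jar and shelf above 10 N).
It fails at once if the shaker or the spice jar is dropped (falls free of the fingers faster than 0.5 m/s, about 13 mm) ((contact force between the fingers and shaker below 0.05 N and linear speed of shaker above 0.5 m/s) or (contact force between the fingers and spice_jar below 0.05 N and linear speed of spice_jar above 0.5 m/s)).
It also fails if it takes over 72 s, if anything falls off the work surface, if the arm or the gripper's body presses on something with over 40 N, if the wrist force passes 120 N, or if a joint passes its speed limit or range.

## Robot

A 6-joint arm with a two-finger parallel gripper is mounted at the origin on a cart in front of the work surface, level with it; the furniture and walls round the work are solid. World frame = base frame: x ahead of the robot, y to its left, z up, the work surface at z = 0. Lengths are in mm, angles in rad, forces in N, time in s.
With the tool pointing down it reaches from about 350 to 875 mm from the base axis. Payload 4.2 kg.
Tool frame: the origin (TCP) lies between the finger pads; the fingertips stand 17 mm ahead of it and the grasp point (between the pads) lies 2 mm behind it; z points along the fingers, y is the line along which they close (so a half turn about z gives the same grasp; the last joint's range is limited). The gripper opens to 85 mm and grips with 20 to 120 N. Pads are 22 mm wide; open, the fingers measure 114 mm over their backs; the gripper's body (76 mm by 85 mm) begins 54 mm behind the grasp point. The pads swing forward as they close: fully open they stand 13 mm farther back than shut.
Start: joints at [-0.971, 0.385, 0.008, 0, -1.194, -0.259], TCP at [208.915, -589.028, 248.312] pointing down, gripper open.
Joint ranges: [-3.14, 3.14], [-1.21, 2.06], [-1.07, 1.41], [-3.16, 2.05], [-2.99, -0.16], [-3.1, 3.1]. Speed limits (rad/s): [2.79, 2.79, 3.14, 3.14, 3.14, 3.14].

## Interface

Orientations are given as a unit quaternion [x, y, z, w].
In Python, from bench import arm, sensors, get_image, get_calibration gives the robot as it stands (arm), with the cameras as plain functions and the readings (sensors).
- The arm moves only by the shell command python3 jog.py 'ROWS' [OPENING]. ROWS is rows parted by semicolons, their numbers by spaces, 1 to 10 of them, each of 6 numbers: dx, dy, dz in mm, then a rotation vector rx, ry, rz in rad; each row is the pose to reach, as a shift and turn from the pose commanded when the command began, along the tool's axes at that moment; what a row does not reach only later rows make up. A row lasts 1/10 s, in which the tool goes at most 50 mm and 0.15 rad, less where a joint would pass 70% of its speed; a pose out of reach is approached as far as the arm can. OPENING is the finger opening in mm, set as the command begins (- or left out keeps the last). The fingers move at their own pace and stop on an object; the grip force is fixed at half the most. Time passes only in rows, so rows that do not move let the fingers close. It prints the time, the measured TCP pose, the force, the opening and the grip force at its end.
- sensors.read_state(): the state, without advancing time (a new reading comes with each control period).
- get_image(name): name is "scene" or "top"; returns the picture (420x560x3 uint8, blue, green, red); there is no depth.
- get_calibration(name): a dict with "K" (3x3 intrinsics, pixels), "rvec" (rotation vector, rad) and "tvec" (3), from world to camera coordinates, as OpenCV has them. Camera axes: x right, y down, z forward; pixel columns grow to the right and rows downward; lengths in mm; the calibration is good to about 2 mm. A picture is of the moment at which its call begins. get_calibration takes no time and is no camera call.
- arm.job_done(): hands the job in; it is judged then, once.
The state is a dict: "clock": time; "joints": joint angles; "joint_vel": joint speeds; "joint_efforts": joint torques, N m; "position": TCP position; "ee_rot": TCP orientation; "contact_force": force on the tool from outside, world axes, zero at the start; "wrist_torque": the same for the moment, N m; "gripper_width": finger opening in mm; "grasp_force": force on a finger pad.
Only numpy, scipy, OpenCV 4.12 (cv2) and the standard library are available. Lean on these libraries where they do the work, as an engineer would, in place of code of your own. Each camera call takes 0.05 s, during which the arm holds its last target. There are 200 camera calls.

## Working session

There is one attempt and no reset: what is moved stays moved. The work goes in short steps, Python scripts to look and compute and a shell command to move; the robot and the scene stay as the last step left them, time stands still between calls to the robot, and variables do not carry over. Pictures are saved under pics/ and viewed, at most 11 in all, crops included, and the job is handed in when it is done.

```bash
ls; mkdir -p pics; python3 - <<'E'
from bench import arm, sensors, get_image, get_calibration
import cv2
for n in("scene","top"):
    im=get_image(n);cv2.imwrite(f"pics/{n}0.png",im)
    c=get_calibration(n);print(n,c)
print(sensors.read_state())
E
```

```text
bench.py
jog.py
pics
scene {'K': array([[430.14366201,   0.        , 274.84718135],
       [  0.        , 430.14366201, 211.3364176 ],
       [  0.        ,   0.        ,   1.        ]]), 'rvec': array([ 1.09419857, -2.44151541,  0.97380004]), 'tvec': array([381.30421501, 326.59960216, 902.24849322])}
top {'K': array([[505.99523487,   0.        , 277.0234936 ],
       [  0.        , 505.99523487, 207.01021667],
       [  0.        ,   0.        ,   1.        ]]), 'rvec': array([ 2.08727837, -2.09535974,  0.0690775 ]), 'tvec': array([  48.87428694,  516.2576925 , 1358.09608836])}
{'clock': 0.1, 'joints': array([-9.71395663e-01,  3.85455821e-01,  6.77677865e-03, -3.99670919e-04,
       -1.19397949e+00, -2.58617245e-01]), 'joint_vel': array([ 0.00141053, -0.00177567,  0.00355364,  0.00262715, -0.00120402,
        0.0009672 ]), 'joint_efforts': array([-3.39385415e-04, -3.93319952e+01,  1.88929296e+01,  4.19797227e+00,
       -2.57839194e-03,  3.15853796e-06]), 'position': array([ 208.75482043, -588.6030586 ,  247.35615558]), 'ee_rot': array([-1.69495684e-01,  9.85530472e-01,  9.23989182e-04, -2.18396410e-04]), 'contact_force': array([-0.36428952, -0.27580967,  0.25680495]), 'wrist_torque': array([-0.07134987,  0.01488421, -0.02328917]), 'grasp_force': 0.0, 'gripper_width': 85.12415681286589}
```

View pics/scene0.png

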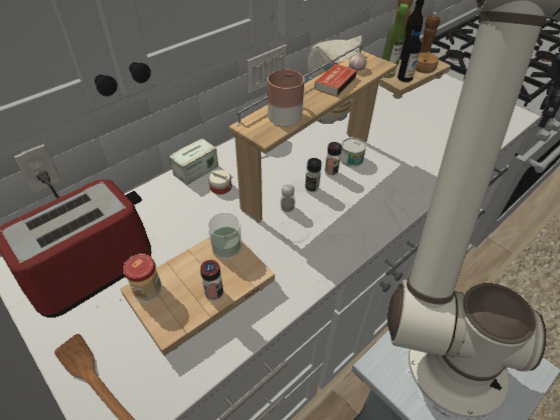

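View pics/top0.png

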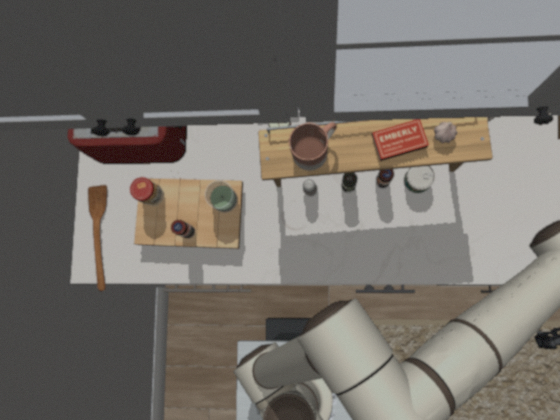

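The scene view shows the row from left to right: shaker (288,197), jar (314,175), jar (334,158), tin (353,152). On the board are honey (142,277), the spice jar (211,280) and the candle (225,237). I'll enlarge these for a better reading.

```bash
python3 - <<'E'
import cv2,numpy as np
s=cv2.imread("pics/scene0.png");t=cv2.imread("pics/top0.png")
def c(im,x,y,w,h):
    o=cv2.resize(im[y:y+h,x:x+w],(400,300),interpolation=cv2.INTER_CUBIC);k=400/w
    for g in range((x//20+1)*20,x+w,20):cv2.line(o,(int((g-x+.5)*k),0),(int((g-x+.5)*k),6),(0,0,255),1);cv2.putText(o,str(g),(int((g-x+.5)*k)-10,16),0,.35,(0,0,255))
    for g in range((y//20+1)*20,y+h,20):cv2.line(o,(0,int((g-y+.5)*k)),(6,int((g-y+.5)*k)),(0,0,255),1);cv2.putText(o,str(g),(8,int((g-y+.5)*k)+4),0,.35,(0,0,255))
    return o
cv2.imwrite("pics/m1.png",np.vstack([np.hstack([c(s,260,125,120,90),c(s,115,215,168,126)]),np.hstack([c(t,280,130,160,120),c(t,120,160,136,102)])]))
E
```

```text
(no output)
```

View pics/m1.png

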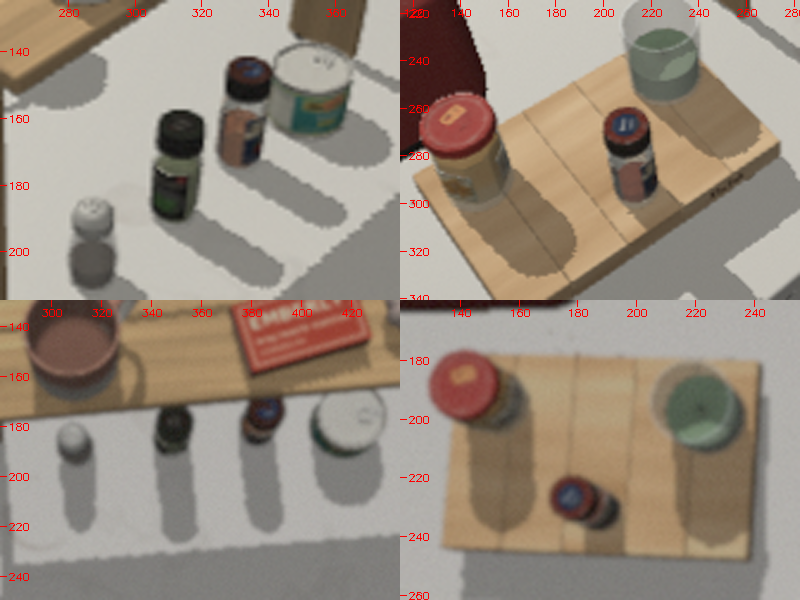

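```bash
cat > h.py <<'E'
import numpy as np,cv2
from bench import arm, sensors, get_image, get_calibration
from scipy.optimize import least_squares
C={n:get_calibration(n) for n in("scene","top")}
def proj(n,P):
    c=C[n];return cv2.projectPoints(np.float64(P).reshape(-1,1,3),c["rvec"],c["tvec"],c["K"],None)[0][:,0]
def ray(n,uv,z):
    c=C[n];R=cv2.Rodrigues(c["rvec"])[0];o=-R.T@c["tvec"];d=R.T@np.linalg.inv(c["K"])@[*uv,1];return (o+d*(z-o[2])/d[2])[:2]
th=np.linspace(0,2*np.pi,72)
def cyl(parts,x,y,z0):
    return np.vstack([np.c_[x+r*np.cos(th),y+r*np.sin(th),0*th+z0+z] for r,z in parts])
def fit(parts,z0,obs,g):
    # obs: list of (cam, side, value); side l r t b
    f=dict(l=lambda p:p[:,0].min(),r=lambda p:p[:,0].max(),t=lambda p:p[:,1].min(),b=lambda p:p[:,1].max())
    s=least_squares(lambda q:[f[k](proj(n,cyl(parts,*q,z0)))-v+.5 for n,k,v in obs],g)
    return s.x,s.fun
E
python3 - <<'E'
from h import *
S="scene"
jar=[(20.5,0),(20.5,105)];sh=[(22,0),(22,74),(17,76),(10,90)]
def go(n,p,z,l,r,t,b):
    o=[(S,k,v) for k,v in zip("lrtb",(l,r,t,b)) if v]
    x,f=fit(p,z,o,[600,0]);print(n,x.round(1),f.round(1),"top:",proj("top",[[*x,z+p[-1][1]]]).round(1))
go("shaker",sh,0,280.7,294.8,184.1,211.4)
go("jA",jar,0,305.6,321.2,158,191.3)
go("jB",jar,0,325.7,341.9,141.8,174.8)
go("tin",[(38,0),(38,58)],0,340.4,365.9,137,166.4)
go("honey",[(32.5,0),(32.5,100)],52,123,161.6,253.6,302.4)
go("candle",[(38,0),(38,90)],52,208.2,241,0,258.3)
go("spice",jar,52,200.3,223.4,259.9,300.3)
for n,uv,z in[("scene",(274.1,274.1),52),("scene",(121,289.5),52),("top",(242,180.7),52),("top",(238,247.2),52),("top",(134.7,243.6),52),("top",(138.5,176.7),52),
 ("top",(178.4,226.8),157),("top",(141.4,188.4),152),("top",(308.8,185.6),86),("top",(348.8,178.5),105),("top",(419.6,177.5),58),("top",(280,177.6),270),("top",(440,164),270)]:print(n,uv,z,ray(n,uv,z).round(1))
E
```

```text
shaker [576.  -49.4] [-1.3  1.3 -2.2  2. ] top: [[311.2 182. ]]
jA [ 586.2 -158.8] [-0.7  0.7 -1.9  1.8] top: [[352.5 176.3]]
jB [ 597.4 -256.7] [-0.7  0.7 -1.6  1.5] top: [[390.1 171.5]]
tin [ 598.1 -350.1] [-0.8  0.8 -0.3  0.2] top: [[423.2 174.6]]
honey [557.5 395.7] [-1.1  1.2 -1.6  1.4] top: [[141.7 186.7]]
candle [544.1 185. ] [-1.1  1.2 -0.1] top: [[221.  191.2]]
spice [452.3 288.8] [-0.5  0.5 -1.8  1.7] top: [[179.3 225.6]]
scene (274.1, 274.1) 52 [402.6 153.9]
scene (121, 289.5) 52 [599.4 438.7]
top (242, 180.7) 52 [591.  144.9]
top (238, 247.2) 52 [404.8 153.2]
top (134.7, 243.6) 52 [416.1 446.2]
top (138.5, 176.7) 52 [607.8 444.7]
top (178.4, 226.8) 157 [449.2 291.1]
top (141.4, 188.4) 152 [552.8 396.4]
top (308.8, 185.6) 86 [566.9 -42.8]
top (348.8, 178.5) 105 [ 580.4 -148.9]
top (419.6, 177.5) 58 [ 590.3 -340.3]
top (280, 177.6) 270 [548.9  18.2]
top (440, 164) 270 [ 574.2 -347.7]
```

```bash
cat > d.py <<'E'
# usage: d.py x y z yaw tilt -> delta in tool axes (tilt from vertical, tool y ~ world y)
import sys,numpy as np
from bench import arm, sensors, get_image, get_calibration
from scipy.spatial.transform import Rotation as R
x,y,z,yaw,t=map(float,sys.argv[1:])
s=sensors.read_state();R0=R.from_quat(s["ee_rot"])
X=np.array([np.cos(yaw),np.sin(yaw),0]);Z=np.array([0,0,1.])
zt=np.sin(t)*X-np.cos(t)*Z;yt=np.cross(Z,X);R1=R.from_matrix(np.c_[np.cross(yt,zt),yt,zt])
print("now",s["position"].round(1),"z",R0.as_matrix()[:,2].round(3),"y",R0.as_matrix()[:,1].round(3))
print("d",R0.inv().apply(np.array([x,y,z])-s["position"]).round(1),"rot",(R0.inv()*R1).as_rotvec().round(4))
E
python3 d.py 400 -58 200 0.078 0.785
```

```text
now [ 208.8 -588.6  247.4] z [-0.001  0.002 -1.   ] y [-0.334  0.943  0.002]
d [-357.5  436.1   48.1] rot [ 0.1048 -0.7808  0.2483]
```

```bash
r="-357 436 48 0.105 -0.781 0.248"; python3 jog.py '-180 218 24 0.05 -0.39 0.124;-180 218 24 0.05 -0.39 0.124;-180 218 24 0.05 -0.39 0.124;-180 218 24 0.05 -0.39 0.124;-180 218 24 0.05 -0.39 0.124;-180 218 24 0.05 -0.39 0.124' 75; python3 d.py 400 -58 200 0.078 0.785
```

```text
clock: 0.7
position: [305.2, -320.8, 223.8]
ee_rot: [-0.105, 0.975, 0.009, 0.195]
contact_force: [1.0, 0.1, -0.3]
gripper_width: 74.8
grasp_force: 0.0
now [ 305.2 -320.8  223.8] z [ 0.379  0.059 -0.924] y [-0.209  0.978 -0.023]
d [-129.3  237.7   73.3] rot [ 0.0543 -0.3905  0.1236]
```

```bash
python3 jog.py '-130 238 73 0.054 -0.39 0.124;-130 238 73 0.054 -0.39 0.124;-130 238 73 0.054 -0.39 0.124;-130 238 73 0.054 -0.39 0.124;-130 238 73 0.054 -0.39 0.124;-130 238 73 0.054 -0.39 0.124;-130 238 73 0.054 -0.39 0.124;-130 238 73 0.054 -0.39 0.124' 75; python3 d.py 480 -53 134 0.078 0.785
```

```text
clock: 1.5
position: [403.2, -84.3, 178.2]
ee_rot: [-0.045, 0.918, 0.036, 0.393]
contact_force: [-0.2, -1.3, 0.4]
gripper_width: 74.7
grasp_force: 0.0
now [403.2 -84.3 178.2] z [ 0.719  0.101 -0.688] y [-0.11   0.993  0.03 ]
d [-22.4  21.3  88.7] rot [0.0443 0.026  0.0011]
```

```bash
python3 jog.py '0 0 0 0 0 0;0 0 0 0 0 0;0 0 0 0 0 0' ; python3 d.py 480 -53 134 0.078 0.785
```

```text
clock: 1.8
position: [402.0, -87.6, 179.3]
ee_rot: [-0.043, 0.917, 0.033, 0.394]
contact_force: [-0.9, -0.7, 0.6]
gripper_width: 74.9
grasp_force: 0.0
now [402.  -87.6 179.3] z [ 0.72   0.096 -0.687] y [-0.106  0.994  0.027]
d [-22.5  24.9  90.6] rot [0.0391 0.0274 0.0001]
```

```bash
python3 jog.py '-22 25 90 0.039 0.027 0;-22 25 90 0.039 0.027 0;-22 25 90 0.039 0.027 0;-22 25 90 0.039 0.027 0' ; python3 d.py 571 -46 42 0.078 0.785; python3 - <<'E'
from h import *
s=sensors.read_state();print(proj("scene",[s["position"]]),proj("top",[s["position"]]))
import cv2
a=get_image("scene")[110:260,200:400];b=get_image("top")[120:270,220:420]
cv2.imwrite("pics/p1.png",cv2.resize(np.hstack([a,b]),(800,300),interpolation=cv2.INTER_CUBIC))
E
```

```text
clock: 2.2
position: [479.5, -57.9, 123.8]
ee_rot: [-0.037, 0.921, 0.02, 0.388]
contact_force: [-0.6, -0.0, -0.0]
gripper_width: 75.3
grasp_force: 0.0
now [479.5 -57.9 123.8] z [ 0.712  0.065 -0.699] y [-0.083  0.997  0.008]
d [ -5.9   3.6 123.1] rot [ 0.0093  0.0121 -0.0023]
[[316.65659348 192.32819265]] [[314.32778076 215.67964017]]
```

View pics/p1.png

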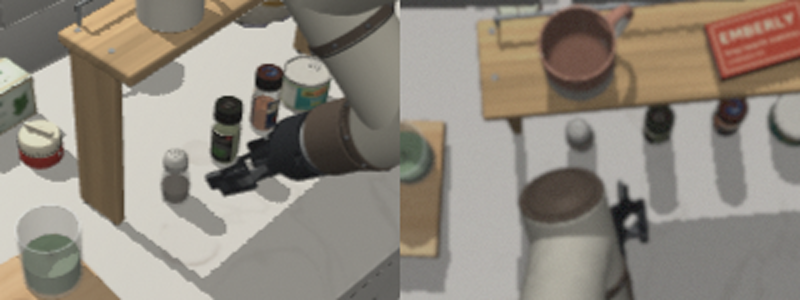

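```bash
python3 - <<'E'
from h import *
s=sensors.read_state();
from scipy.spatial.transform import Rotation as R
M=R.from_quat(s["ee_rot"]).as_matrix();p=s["position"];print(p)
for w in(37,47,-37,-47): 
  q=p+M@[0,w,17];print(w,proj("scene",[q]).round(1),proj("top",[q]).round(1))
a=get_image("scene")[160:230,270:370];b=get_image("top")[170:240,290:390]
cv2.imwrite("pics/p2.png",cv2.resize(np.hstack([a,b]),(800,280),interpolation=cv2.INTER_CUBIC))
E
```

```text
[477.30411619 -57.78557659 124.55715905]
37 [[303.7 201. ]] [[299.8 213.9]]
47 [[301.1 203.1]] [[296.  214.2]]
-37 [[322.3 186.5]] [[328.1 211.2]]
-47 [[324.7 184.6]] [[332.  210.9]]
```

View pics/p2.png

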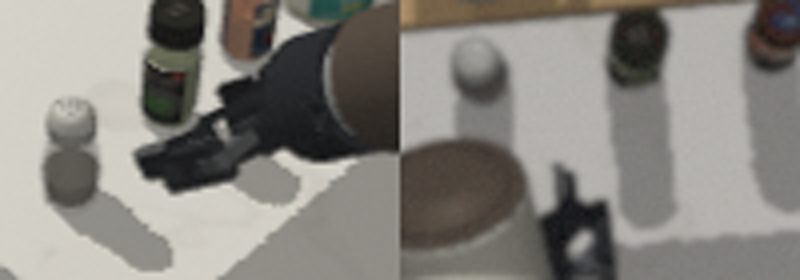

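```bash
python3 d.py 569 -45 42 0.078 0.785; python3 jog.py '-3 5 60 0.009 0.012 -0.002;-6 5 90 0.009 0.012 -0.002;-6 5 90 0.009 0.012 -0.002;-6 5 90 0.009 0.012 -0.002';  python3 d.py 569 -45 42 0.078 0.785;python3 - <<'E'
from h import *
a=get_image("scene")[150:220,260:360];b=get_image("top")[160:230,270:370]
cv2.imwrite("pics/p3.png",cv2.resize(np.hstack([a,b]),(800,280),interpolation=cv2.INTER_CUBIC))
E
```

```text
now [476.9 -57.2 125.3] z [ 0.714  0.066 -0.697] y [-0.086  0.996  0.007]
d [ -5.1   3.7 124.6] rot [0.0103 0.0139 0.001 ]
clock: 2.8
position: [546.3, -46.6, 64.9]
ee_rot: [-0.036, 0.923, 0.015, 0.382]
contact_force: [-0.3, -1.0, -0.2]
gripper_width: 75.4
grasp_force: 0.0
now [546.3 -46.6  64.9] z [ 0.704  0.056 -0.708] y [-0.078  0.997  0.001]
d [ 0.1 -0.2 32.3] rot [ 0.0007 -0.0003 -0.0003]
```

View pics/p3.png

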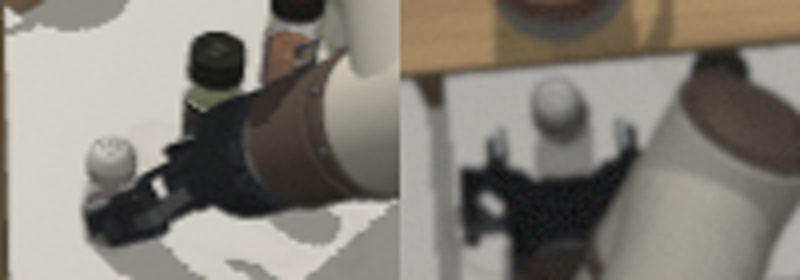

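```bash
python3 - <<'E'
from h import *
s=sensors.read_state();from scipy.spatial.transform import Rotation as R
M=R.from_quat(s["ee_rot"]).as_matrix()
for b in(0,11):print("tips pred",[ (p:=s["position"]+M@[0,w,17-b]).round(0).tolist()+proj("top",[p])[0].round(1).tolist() for w in(40,-40)])
f=lambda u,v:(270+(u-400)/4-.5,160+v/4-.5)
for uv in((497,128),(625,122)):print("tip seen",f(*uv),ray("top",f(*uv),54))
for z in(80,85):print("cap",ray("top",f(559,107),z))
E
```

```text
tips pred [[553.0, -5.0, 54.0, 295.5, 192.9], [560.0, -85.0, 54.0, 324.5, 190.2]]
tips pred [[546.0, -6.0, 62.0, 295.5, 195.2], [552.0, -85.0, 62.0, 324.8, 192.4]]
tip seen (293.75, 191.5) [ 5.57654425e+02 -2.22425332e-01]
tip seen (325.75, 190.0) [560.5370102  -88.09113448]
cap [566.38119288 -43.83311054]
cap [565.35005467 -43.99543241]
```

```bash
python3 jog.py '0 1 16 0 0 0;0 1 31 0 0 0;0 1 31 0 0 0;0 1 31 0 0 0' && python3 jog.py '0 0 0 0 0 0;0 0 0 0 0 0;0 0 0 0 0 0;0 0 0 0 0 0;0 0 0 0 0 0;0 0 0 0 0 0;0 0 0 0 0 0;0 0 0 0 0 0' 30
```

```text
clock: 3.3
position: [566.6, -42.3, 45.6]
ee_rot: [-0.038, 0.923, 0.015, 0.383]
contact_force: [0.0, 0.4, 0.3]
gripper_width: 75.0
grasp_force: 0.0
clock: 4.1
position: [567.8, -42.5, 46.1]
ee_rot: [-0.038, 0.922, 0.015, 0.384]
contact_force: [-2.7, -0.6, 6.7]
gripper_width: 38.5
grasp_force: 59.2
```

```bash
python3 - <<'E'
from h import *
print(sensors.read_state()["gripper_width"])
a=get_image("scene")[150:220,250:350];b=get_image("top")[150:220,270:370]
cv2.imwrite("pics/p4.png",cv2.resize(np.hstack([a,b]),(800,280),interpolation=cv2.INTER_CUBIC))
E
```

```text
38.48520233846933
```

View pics/p4.png

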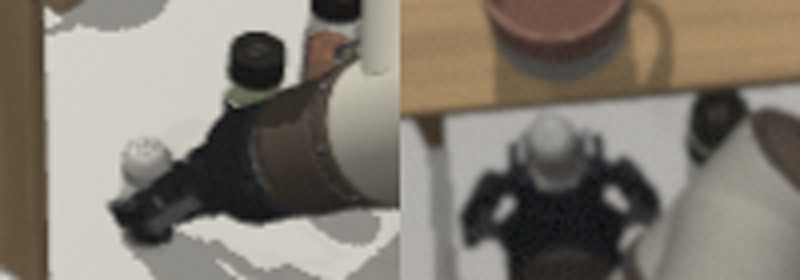

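```bash
python3 jog.py '-5 0 -5 0 0 0;-11 0 -11 0 0 0;-14 0 -14 0 0 0;-14 0 -14 0 0 0;-14 0 -14 0 0 0'; python3 jog.py '0 0 -25 0 0 0;0 0 -65 0 0 0;0 0 -110 0 0 0;0 0 -150 0 0 0;0 0 -150 0 0 0;0 0 -150 0 0 0';  python3 - <<'E'
from h import *
a=get_image("scene")[110:250,230:430];b=get_image("top")[140:280,230:430]
cv2.imwrite("pics/p5.png",cv2.resize(np.hstack([a,b]),(800,280),interpolation=cv2.INTER_CUBIC))
E
```

```text
clock: 4.7
position: [567.1, -42.2, 64.4]
ee_rot: [-0.038, 0.923, 0.015, 0.383]
contact_force: [-0.2, 0.4, -0.8]
gripper_width: 38.4
grasp_force: 60.3
clock: 5.3
position: [458.8, -65.8, 151.6]
ee_rot: [-0.043, 0.917, 0.029, 0.396]
contact_force: [0.5, -0.4, -0.9]
gripper_width: 38.6
grasp_force: 60.7
```

View pics/p5.png

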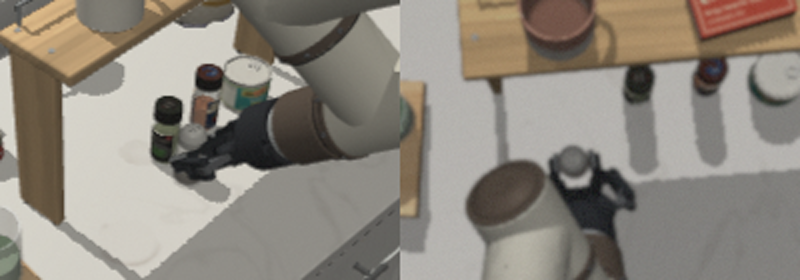

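```bash
python3 d.py 430 -20 240 0.078 0.785
```

```text
now [459.7 -66.2 150.8] z [ 0.722  0.086 -0.687] y [-0.1    0.995  0.02 ]
d [-47.   50.7 -78.7] rot [0.0298 0.0286 0.0014]
```

```bash
python3 jog.py '-23 25 -39 0.015 0.014 0;-47 51 -79 0.03 0.028 0;-47 51 -79 0.03 0.028 0;-47 51 -79 0.03 0.028 0;-47 51 -79 0.03 0.028 0'; python3 d.py 445 197 210 0.078 0.785
```

```text
clock: 5.9
position: [437.4, -86.4, 227.4]
ee_rot: [-0.051, 0.922, 0.051, 0.381]
contact_force: [-0.7, -1.2, -1.6]
gripper_width: 38.5
grasp_force: 60.7
now [437.4 -86.4 227.4] z [ 0.697  0.134 -0.704] y [-0.134  0.989  0.055]
d [ -8.7 278.4  55.4] rot [0.079  0.0014 0.0005]
```

```bash
python3 jog.py '0 0 0 0 0 0;0 0 0 0 0 0'; python3 -c "
from bench import arm, sensors, get_image, get_calibration;print(sensors.read_state()['joints'].round(3),sensors.read_state()['joint_vel'].round(3))"
```

```text
clock: 6.1
position: [436.7, -85.8, 226.8]
ee_rot: [-0.052, 0.921, 0.052, 0.382]
contact_force: [-0.1, -0.3, -1.2]
gripper_width: 38.5
grasp_force: 60.7
[ 0.109 -0.143 -0.774 -0.371 -0.161 -1.224] [-0.01   0.008 -0.001 -0.001  0.003 -0.013]
```

```bash
python3 d.py 440 120 250 0.25 0.5
```

```text
now [436.7 -85.8 226.8] z [ 0.698  0.135 -0.703] y [-0.135  0.989  0.055]
d [-30.4 204.4  13.7] rot [-0.0246  0.2922 -0.1248]
```

```bash
python3 jog.py '-15 40 7 -0.01 0.14 -0.06;-30 85 14 -0.02 0.29 -0.12;-30 130 14 -0.025 0.292 -0.125;-30 170 14 -0.025 0.292 -0.125;-30 204 14 -0.025 0.292 -0.125;-30 204 14 -0.025 0.292 -0.125;-30 204 14 -0.025 0.292 -0.125;-30 204 14 -0.025 0.292 -0.125'; python3 d.py 425 373 210 0.45 0.785;python3 -c "
from bench import arm, sensors, get_image, get_calibration;print(sensors.read_state()['joints'].round(3))"
```

```text
clock: 6.9
position: [440.0, 119.2, 249.2]
ee_rot: [-0.121, 0.961, 0.03, 0.245]
contact_force: [-0.2, -1.5, -1.1]
gripper_width: 38.8
grasp_force: 60.8
now [440.  119.2 249.2] z [ 0.464  0.117 -0.878] y [-0.248  0.969 -0.002]
d [-24.  249.7  57.2] rot [-0.121  -0.2857 -0.1593]
[ 0.712 -0.134 -0.876  0.539 -0.43  -2.48 ]
```

```bash
cat > k.py <<'E'
import numpy as np
from scipy.optimize import least_squares
from scipy.spatial.transform import Rotation as R
D=[([-.9714,.3855,.0068,-.0004,-1.194,-.2586],[208.75,-588.6,247.36],[-.1695,.98553,.00092,-.0002]),
([.109,-.143,-.774,-.371,-.161,-1.224],[436.7,-85.8,226.8],[-.052,.921,.052,.382]),
([.712,-.134,-.876,.539,-.43,-2.48],[440,119.2,249.2],[-.121,.961,.03,.245])]
T0=None
def fk(q,P,s=1,k=0):
    h,a0,L1,L2,e,d,L3=P
    A=R.from_euler('z',q[0]);B=A*R.from_euler('y',q[1]);F=A*R.from_euler('y',q[1]-q[2]);W=F*R.from_euler('x',s*q[3])*R.from_euler('y',-q[4])
    p=A.apply([a0,d,h])+B.apply([0,0,L1])+F.apply([L2,0,e])+W.apply([L3,0,0])
    return p,W*R.from_euler('x',k*q[5])
N=np.array([[0,0,1],[0,1,0],[-1,0,0]]) # x fwd -> tool z
def off(s,k):
    # tool = W*C, constant C from sample 0
    C=[(fk(q,[0]*7,s,k)[1].inv()*R.from_quat(o)) for q,_,o in D];return C,max((C[0].inv()*c).magnitude() for c in C)
best=min(((off(s,k)[1],s,k) for s in(1,-1) for k in(1,-1)));_,S,K=best
C=off(S,K)[0][0]
fit=least_squares(lambda P:np.concatenate([np.subtract(fk(q,P,S,K)[0],p) for q,p,_ in D]+[.02*(P-[300,50,400,350,0,-150,250])]),[300,50,400,350,0,-150,250])
P=fit.x
lo=np.array([-3.14,-1.21,-1.07,-3.16,-2.99,-3.1])+.02;hi=np.array([3.14,2.06,1.41,2.05,-.16,3.1])-.02
def ik(pos,yaw,t,q0):
    X=np.array([np.cos(yaw),np.sin(yaw),0]);Z=np.array([0,0,1.]);zt=np.sin(t)*X-np.cos(t)*Z;yt=np.cross(Z,X);G=R.from_matrix(np.c_[np.cross(yt,zt),yt,zt])
    def f(q):
        p,r=fk(q,P,S,K);return np.r_[(p-pos)/100,(G.inv()*r*C).as_rotvec()]
    b=None
    for g in (q0,[.5,.2,-.5,0,-.6,-1.57],[.8,.2,-.5,.6,-.6,-2.2]):
        s=least_squares(f,np.clip(g,lo+.01,hi-.01),bounds=(lo,hi))
        if b is None or s.cost<b.cost:b=s
    return b.x,np.sqrt(2*b.cost)
if __name__=="__main__":
    print(best,P.round(1),abs(fit.fun[:9]).max().round(2))
    q0=D[2][0]
    for n,a in dict(shelf=(567,-42,46,.078,.785),FL=(446,381,99,.45,.785),FL2=(446,381,99,.7,.785),FL0=(446,381,99,.2,.785),FR=(445,198,99,.3,.785),FRb=(445,198,99,.0,.785),jar=(450,290,105,.45,.6),jar2=(450,290,105,.2,.6),jars=(565,-42,55,.078,.6),jarS=(565,-42,55,.3,.6)).items():
        q,c=ik(a[:3],*a[3:],q0);print(n,q.round(2),c.round(4))
E
python3 k.py
```

```text
(0.001189743940679387, -1, -1) [  77.8  353.1  342.8  151.   -52.  -160.6   50.7] 24.0
shelf [ 0.21  0.93 -0.57  1.41 -0.18 -3.08] 0.923
FL [ 0.99  0.73 -0.54  1.06 -0.18 -3.08] 0.6364
FL2 [ 0.99  0.73 -0.55  1.27 -0.18 -3.08] 0.6317
FL0 [ 0.99  0.74 -0.53  0.85 -0.25 -3.08] 0.6588
FR [ 0.74  0.53 -0.89  1.1  -0.18 -3.08] 1.0358
FRb [ 0.74  0.56 -0.89  0.83 -0.18 -3.08] 1.0343
jar [ 0.88  0.67 -0.76  1.11 -0.18 -3.08] 0.6711
jar2 [ 0.87  0.68 -0.76  0.88 -0.18 -3.08] 0.6688
jars [ 0.21  0.92 -0.62  1.39 -0.18 -3.08] 0.758
jarS [ 0.19  1.29 -1.05 -3.05 -1.28  1.64] 0.2144
```

```bash
cat >> d.py <<'E'
o=[s["joints"].round(4).tolist(),s["position"].round(1).tolist(),s["ee_rot"].round(4).tolist()]
open("log.txt","a").write(repr(o)+"\n");print(o[0])
E
python3 d.py 440 250 280 0.5 0.6; python3 jog.py '-9 25 0 -0.04 -0.05 -0.06;-18 50 0 -0.07 -0.1 -0.12;-18 50 0 -0.07 -0.1 -0.12;-18 50 0 -0.07 -0.1 -0.12'; python3 d.py 440 250 280 0.5 0.6
```

```text
now [440.  119.2 249.2] z [ 0.464  0.117 -0.878] y [-0.248  0.969 -0.002]
d [-43.4 126.7 -11.7] rot [-0.1315 -0.1011 -0.2119]
[0.712, -0.1337, -0.8762, 0.5388, -0.4303, -2.4795]
clock: 7.3
position: [443.4, 169.4, 258.3]
ee_rot: [-0.183, 0.938, 0.054, 0.29]
contact_force: [-0.4, -0.1, -0.8]
gripper_width: 38.5
grasp_force: 60.8
now [443.4 169.4 258.3] z [ 0.524  0.208 -0.826] y [-0.375  0.927 -0.005]
d [-34.9  75.9  -2.9] rot [-0.0691 -0.0009 -0.0922]
[0.7062, -0.1334, -0.9602, 0.8308, -0.2491, -2.6515]
```

```bash
python3 d.py 460 320 260 0.5 0.4; python3 jog.py '-10 38 5 -0.03 0.06 -0.04;-20 77 11 -0.07 0.12 -0.09;-30 115 16 -0.1 0.19 -0.13;-30 115 16 -0.1 0.19 -0.13;-30 115 16 -0.1 0.19 -0.13;-30 115 16 -0.1 0.19 -0.13'; python3 d.py 460 320 260 0.5 0.4
sed -i 's/^T0=None/D+=[eval(l) for l in open("log.txt")]/; s/h,a0,L1,L2,e,d,L3=P/h,a0,L1,L2,e,d,L3,d2,e2=P/; s/W.apply(\[L3,0,0\])/W.apply([L3,d2,e2])/; s/\[0\]\*7/[0]*9/; s/250\]/250,0,0]/g; s/abs(fit.fun\[:9\])/abs(fit.fun[:-9])/; s/fun\[:9\]/fun[:-9]/' k.py; python3 k.py
```

```text
now [443.4 169.4 258.3] z [ 0.524  0.208 -0.826] y [-0.375  0.927 -0.005]
d [-60.8 133.4  38.6] rot [-0.0596  0.1989 -0.0988]
[0.7062, -0.1334, -0.9602, 0.8308, -0.2491, -2.6515]
clock: 7.9
position: [430.3, 289.1, 261.5]
ee_rot: [-0.264, 0.943, 0.064, 0.194]
contact_force: [-0.4, 0.2, -1.4]
gripper_width: 39.2
grasp_force: 60.8
now [430.3 289.1 261.5] z [ 0.331  0.223 -0.917] y [-0.522  0.853  0.019]
d [-37.4  10.8  18.1] rot [0.037  0.0098 0.0377]
[0.9797, 0.0103, -0.6003, 0.2722, -0.594, -2.2032]
(0.001189743940679387, -1, -1) [ 1.656e+02  5.000e+00  5.593e+02  4.201e+02 -3.600e+00 -1.200e+00
  2.777e+02 -1.587e+02 -3.000e-01] 0.4
shelf [-0.31  0.44 -0.5  -1.97 -0.3   0.7 ] 0.0
FL [ 0.43  0.38 -0.79 -3.1  -0.38  1.55] 0.0
FL2 [ 0.48  0.35 -0.51 -2.21 -0.18  0.79] 0.0453
FL0 [ 1.    0.36 -0.74  0.85 -0.33 -3.08] 0.4509
FR [ 0.05  0.24 -0.81 -2.52 -0.31  1.15] 0.0
FRb [ 0.73  0.22 -0.95  0.89 -0.24 -3.08] 0.4902
jar [ 0.77  0.26 -0.93  1.22 -0.18 -3.08] 0.2597
jar2 [ 0.85  0.27 -0.88  0.94 -0.24 -3.08] 0.2704
jars [ 0.01  0.4  -0.44 -0.96 -0.18 -0.57] 0.1147
jarS [ 0.05  0.4  -0.45 -0.82 -0.19 -0.55] 0.0
```

```bash
cat > scan.py <<'E'
from k import *
q0=D[-1][0]
def scan(name,poss,yaws,tilts):
    for p in poss:
        for t in tilts:
            o=[]
            for y in yaws:
                s,c=ik(p,y,t,q0)
                if c<.003:o.append((round(y,2),s.round(2).tolist()))
            print(name,p,t,len(o));[print("   ",a) for a in o[::2]]
scan("place",[(446,381,99),(470,381,99),(445,205,99),(548,291,99)],np.arange(-.6,1.7,.2),[.785])
scan("jar",[(450,290,110)],np.arange(-.4,1.5,.2),[.35,.5,.6])
scan("row",[(565,-42,57)],np.arange(-.4,.6,.2),[.35,.5,.6])
E
python3 scan.py
```

```text
place (446, 381, 99) 0.785 4
    (np.float64(1.0), [0.69, 0.34, -0.4, -1.25, -0.23, -0.1])
    (np.float64(1.4), [0.57, 0.4, -0.3, -1.15, -0.61, 0.16])
place (470, 381, 99) 0.785 4
    (np.float64(1.0), [0.67, 0.37, -0.36, -1.21, -0.25, -0.14])
    (np.float64(1.4), [0.55, 0.43, -0.26, -1.12, -0.63, 0.14])
place (445, 205, 99) 0.785 8
    (np.float64(0.2), [0.05, 0.27, -0.95, -2.89, -0.44, 1.45])
    (np.float64(0.6), [0.32, 0.22, -0.59, -1.59, -0.2, 0.22])
    (np.float64(1.0), [0.24, 0.27, -0.52, -1.31, -0.53, 0.28])
    (np.float64(1.4), [0.21, 0.36, -0.4, -1.1, -0.83, 0.41])
place (548, 291, 99) 0.785 5
    (np.float64(0.8), [0.5, 0.38, -0.33, -1.17, -0.23, -0.2])
    (np.float64(1.2), [0.37, 0.44, -0.23, -1.11, -0.62, 0.11])
    (np.float64(1.6), [0.33, 0.53, -0.08, -0.97, -0.95, 0.29])
jar (450, 290, 110) 0.35 4
    (np.float64(0.8), [0.89, 0.28, -0.67, 0.11, -0.28, -1.77])
    (np.float64(1.2), [0.79, 0.3, -0.47, -0.29, -0.49, -0.92])
jar (450, 290, 110) 0.5 3
    (np.float64(1.0), [0.81, 0.27, -0.57, -0.36, -0.26, -1.05])
    (np.float64(1.4), [0.64, 0.31, -0.38, -0.63, -0.59, -0.33])
jar (450, 290, 110) 0.6 3
    (np.float64(1.0), [0.74, 0.26, -0.52, -0.64, -0.25, -0.73])
    (np.float64(1.4), [0.56, 0.32, -0.37, -0.81, -0.62, -0.12])
row (565, -42, 57) 0.35 2
    (np.float64(0.2), [0.21, 0.42, -0.61, 0.03, -0.19, -1.61])
row (565, -42, 57) 0.5 1
    (np.float64(0.4), [0.09, 0.41, -0.45, -0.58, -0.27, -0.74])
row (565, -42, 57) 0.6 1
    (np.float64(0.4), [-0.0, 0.41, -0.41, -0.88, -0.29, -0.38])
```

```bash
cat > path.py <<'E'
from k import *
def ik1(p,y,t,q0,G=None):
    import k
    X=np.array([np.cos(y),np.sin(y),0]);Z=np.array([0,0,1.]);zt=np.sin(t)*X-np.cos(t)*Z;yt=np.cross(Z,X);G=R.from_matrix(np.c_[np.cross(yt,zt),yt,zt])
    f=lambda q:np.r_[(fk(q,P,S,K)[0]-p)/100,(G.inv()*fk(q,P,S,K)[1]*C).as_rotvec()]
    s=least_squares(f,np.clip(q0,lo+.01,hi-.01),bounds=(lo,hi));return s.x,np.sqrt(2*s.cost)
def path(w,q,n=8):
    w=np.array(w,float)
    for a,b in zip(w[:-1],w[1:]):
        for i in range(1,n+1):
            v=a+(b-a)*i/n;q,c=ik1(v[:3],v[3],v[4],q)
            if c>.003:print("  BAD",v.round(2),c.round(3))
        print(b,q.round(2),c.round(4))
    return q
E
python3 - <<'E'
from path import *
for yw in(1.0,1.2):
  q=path([(430,289,261,.55,.41),(430,240,270,.9,.25),(430,170,280,yw,.2),(430,170,280,yw,.5),(435,176,230,yw,.791),(440,182,99,yw,.791)],D[-1][0])
  print("jar");
  q=path([(440,182,99,yw,.791),(440,182,250,yw,.7),(430,230,290,yw,.6),(451,290,250,yw,.6),(451,290,122,yw,.6),(451,290,260,yw,.6),(450,160,280,.8,.6),(470,-30,260,.5,.6),(490,-60,180,.4,.6),(530,-57,130,.4,.6),(567,-42,70,.4,.6)],q)
E
```

```text
[4.3e+02 2.4e+02 2.7e+02 9.0e-01 2.5e-01] [ 0.83  0.03 -0.41 -0.02 -0.88 -1.49] 0.0
[4.3e+02 1.7e+02 2.8e+02 1.0e+00 2.0e-01] [ 0.69 -0.   -0.39 -0.07 -0.99 -1.23] 0.0
[430.  170.  280.    1.    0.5] [ 0.6  -0.09 -0.47 -0.28 -0.75 -1.01] 0.0
[435.    176.    230.      1.      0.791] [ 0.36 -0.02 -0.49 -0.85 -0.6  -0.33] 0.0
[440.    182.     99.      1.      0.791] [ 0.18  0.27 -0.54 -1.31 -0.57  0.34] 0.0
jar
[440.  182.  250.    1.    0.7] [ 0.48 -0.05 -0.48 -0.61 -0.59 -0.64] 0.0
[430.  230.  290.    1.    0.6] [ 0.72 -0.09 -0.48 -0.27 -0.62 -1.11] 0.0
[451.  290.  250.    1.    0.6] [ 0.81  0.03 -0.49 -0.24 -0.47 -1.2 ] 0.0
[451.  290.  122.    1.    0.6] [ 0.75  0.24 -0.53 -0.58 -0.26 -0.79] 0.0
[451.  290.  260.    1.    0.6] [ 0.81  0.02 -0.48 -0.23 -0.49 -1.21] 0.0
[450.  160.  280.    0.8   0.6] [ 0.61 -0.11 -0.55 -0.21 -0.55 -1.24] 0.0
[470.  -30.  260.    0.5   0.6] [ 0.14 -0.08 -0.52 -0.37 -0.59 -0.96] 0.0
[ 4.9e+02 -6.0e+01  1.8e+02  4.0e-01  6.0e-01] [ 0.06  0.08 -0.56 -0.5  -0.41 -0.82] 0.0
[ 5.3e+02 -5.7e+01  1.3e+02  4.0e-01  6.0e-01] [ 0.03  0.23 -0.49 -0.64 -0.35 -
[... 607 characters left out ...]
0.    1.2   0.6] [ 0.6  -0.04 -0.37 -0.46 -0.79 -0.72] 0.0
[451.  290.  250.    1.2   0.6] [ 0.7   0.07 -0.36 -0.47 -0.65 -0.77] 0.0
[451.  290.  122.    1.2   0.6] [ 0.63  0.26 -0.43 -0.74 -0.46 -0.4 ] 0.0
[451.  290.  260.    1.2   0.6] [ 0.7   0.06 -0.35 -0.45 -0.67 -0.78] 0.0
[450.  160.  280.    0.8   0.6] [ 0.61 -0.11 -0.55 -0.21 -0.55 -1.24] 0.0
[470.  -30.  260.    0.5   0.6] [ 0.14 -0.08 -0.52 -0.37 -0.59 -0.96] 0.0
[ 4.9e+02 -6.0e+01  1.8e+02  4.0e-01  6.0e-01] [ 0.06  0.08 -0.56 -0.5  -0.41 -0.82] 0.0
[ 5.3e+02 -5.7e+01  1.3e+02  4.0e-01  6.0e-01] [ 0.03  0.23 -0.49 -0.64 -0.35 -0.64] 0.0
[ 5.67e+02 -4.20e+01  7.00e+01  4.00e-01  6.00e-01] [ 0.02  0.38 -0.42 -0.82 -0.29 -0.45] 0.0
```

```bash
python3 d.py 430 240 270 0.9 0.25
```

```text
now [430.3 289.1 261.5] z [ 0.331  0.223 -0.917] y [-0.522  0.853  0.019]
d [ 20.  -41.6 -18.9] rot [-0.0959  0.162  -0.3384]
[0.9797, 0.0103, -0.6003, 0.2722, -0.594, -2.2032]
```

```bash
python3 jog.py '7 -14 -6 -0.03 0.05 -0.11;14 -28 -12 -0.06 0.1 -0.22;20 -42 -19 -0.096 0.162 -0.338;20 -42 -19 -0.096 0.162 -0.338;20 -42 -19 -0.096 0.162 -0.338'; python3 d.py 430 170 280 1.1 0.3
```

```text
clock: 8.4
position: [431.0, 239.5, 271.4]
ee_rot: [-0.431, 0.894, 0.055, 0.114]
contact_force: [1.8, 0.2, -0.4]
gripper_width: 38.5
grasp_force: 60.8
now [431.  239.5 271.4] z [ 0.156  0.196 -0.968] y [-0.782  0.623  0.   ]
d [ 51.1 -42.5 -22.1] rot [-0.0551 -0.0467 -0.1943]
[0.8263, 0.0311, -0.4064, -0.0233, -0.8808, -1.4865]
```

```bash
python3 jog.py '25 -21 -11 -0.027 -0.023 -0.1;51 -42 -22 -0.055 -0.047 -0.194;51 -42 -22 -0.055 -0.047 -0.194;51 -42 -22 -0.055 -0.047 -0.194'; python3 d.py 435 176 230 1.1 0.791
```

```text
clock: 8.8
position: [429.2, 170.7, 279.7]
ee_rot: [-0.517, 0.843, 0.078, 0.127]
contact_force: [0.4, 0.1, -0.2]
gripper_width: 38.6
grasp_force: 60.9
now [429.2 170.7 279.7] z [ 0.134  0.263 -0.955] y [-0.891  0.454 -0.   ]
d [ 7.6 -2.8 49.7] rot [-7.000e-04 -4.911e-01 -4.000e-04]
[0.6444, -0.022, -0.3945, -0.1618, -0.9335, -1.0366]
```

```bash
python3 jog.py '0 0 10 0 -0.12 0;3 -1 25 0 -0.25 0;5 -2 40 0 -0.37 0;7.6 -2.8 50 0 -0.491 0;7.6 -2.8 50 0 -0.491 0;7.6 -2.8 50 0 -0.491 0;7.6 -2.8 50 0 -0.491 0'; python3 d.py 440 182 112 1.1 0.791
```

```text
clock: 9.5
position: [435.4, 177.5, 229.5]
ee_rot: [-0.484, 0.786, 0.201, 0.327]
contact_force: [0.8, -0.0, -1.3]
gripper_width: 38.8
grasp_force: 60.9
now [435.4 177.5 229.5] z [ 0.32   0.633 -0.705] y [-0.893  0.451  0.   ]
d [79.1 -2.1 87.1] rot [ 0.0024 -0.0023  0.0023]
[0.2943, 0.0133, -0.4452, -0.8906, -0.7212, -0.1862]
```

```bash
python3 jog.py '20 0 22 0 0 0;40 -1 44 0 0 0;60 -1 66 0 0 0;72 -2 80 0 0 0;79 -2 87 0 0 0;79 -2 87 0 0 0;79 -2 87 0 0 0;79 -2 87 0 0 0'; python3 d.py 440 182 101 1.1 0.791; python3 - <<'E'
from h import *
a=get_image("scene")[190:330,130:330];b=get_image("top")[150:290,120:320]
cv2.imwrite("pics/p6.png",cv2.resize(np.hstack([a,b]),(800,280),interpolation=cv2.INTER_CUBIC))
E
```

```text
clock: 10.3
position: [440.5, 183.0, 113.6]
ee_rot: [-0.485, 0.785, 0.201, 0.329]
contact_force: [-0.7, 0.2, -0.6]
gripper_width: 38.5
grasp_force: 60.9
now [440.5 183.  113.6] z [ 0.321  0.635 -0.703] y [-0.893  0.449 -0.002]
d [9.7 0.  8.1] rot [0.0019 0.0006 0.0053]
[0.1788, 0.2499, -0.5029, -1.2017, -0.6545, 0.299]
```

View pics/p6.png

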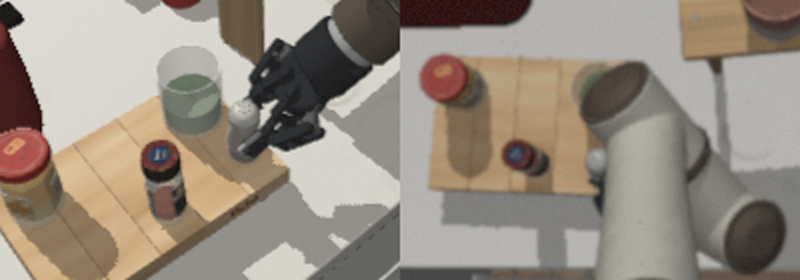

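```bash
python3 jog.py '4 0 4 0 0 0;8 0 8 0 0 0;8.6 0 8.4 0 0 0;8.6 0 8.4 0 0 0;8.6 0 8.4 0 0 0'; for i in 1; do python3 jog.py '0.7 0 0.7 0 0 0;0.7 0 0.7 0 0 0;0.7 0 0.7 0 0 0'; done
```

```text
clock: 10.9
position: [440.2, 182.2, 100.4]
ee_rot: [-0.484, 0.786, 0.202, 0.328]
contact_force: [1.0, 0.4, -0.7]
gripper_width: 38.8
grasp_force: 60.9
clock: 11.2
position: [440.2, 182.3, 99.5]
ee_rot: [-0.484, 0.786, 0.202, 0.328]
contact_force: [0.1, -0.9, -2.0]
gripper_width: 38.7
grasp_force: 60.9
```

```bash
python3 jog.py '0.7 0 0.7 0 0 0;0.7 0 0.7 0 0 0;0.7 0 0.7 0 0 0';python3 jog.py '0.7 0 0.7 0 0 0;0.7 0 0.7 0 0 0;0.7 0 0.7 0 0 0'
```

```text
clock: 11.5
position: [440.2, 182.3, 98.5]
ee_rot: [-0.484, 0.786, 0.202, 0.328]
contact_force: [0.1, -0.2, -1.1]
gripper_width: 38.4
grasp_force: 60.9
clock: 11.8
position: [440.4, 182.5, 98.0]
ee_rot: [-0.484, 0.786, 0.202, 0.329]
contact_force: [-1.0, -1.3, 3.8]
gripper_width: 38.3
grasp_force: 61.3
```

Contact with the board: the vertical force went from about -1 to +3.8 N. Release.

```bash
python3 jog.py '0 0 0 0 0 0;0 0 0 0 0 0;0 0 0 0 0 0;0 0 0 0 0 0;0 0 0 0 0 0;0 0 0 0 0 0' 58; python3 jog.py '0 0 -10 0 0 0;0 0 -25 0 0 0;0 0 -50 0 0 0;0 0 -90 0 0 0;0 0 -130 0 0 0;0 0 -170 0 0 0;0 0 -170 0 0 0;0 0 -170 0 0 0'; python3 d.py 420 170 290 1.1 0.6
```

```text
clock: 12.4
position: [440.2, 182.3, 97.5]
ee_rot: [-0.484, 0.786, 0.202, 0.328]
contact_force: [-0.4, -0.3, 0.6]
gripper_width: 57.9
grasp_force: 0.0
clock: 13.2
position: [385.4, 74.0, 218.1]
ee_rot: [-0.483, 0.786, 0.201, 0.329]
contact_force: [-0.4, 0.1, 0.2]
gripper_width: 57.9
grasp_force: 0.0
now [385.4  74.  218.1] z [ 0.323  0.634 -0.702] y [-0.892  0.452 -0.003]
d [-122.3   12.4   21.5] rot [-0.0009  0.192   0.0032]
[-0.0288, -0.0281, -0.5131, -0.9305, -0.9306, 0.0857]
```

```bash
python3 jog.py '-30 3 5 0 0.05 0;-60 6 10 0 0.1 0;-90 9 16 0 0.15 0;-122 12 21 0 0.192 0;-122 12 21 0 0.192 0;-122 12 21 0 0.192 0' 66; python3 d.py 412 215 248 1.1 0.6
```

```text
clock: 13.8
position: [419.2, 171.1, 287.6]
ee_rot: [-0.502, 0.813, 0.155, 0.25]
contact_force: [-0.4, -0.9, -0.9]
gripper_width: 66.1
grasp_force: 0.0
now [419.2 171.1 287.6] z [ 0.25   0.504 -0.827] y [-0.894  0.447  0.002]
d [-7.5 26.  53. ] rot [ 0.0055 -0.0028  0.0046]
[0.5049, -0.1008, -0.4263, -0.4662, -0.7916, -0.7151]
```

```bash
python3 - <<'E'
from h import *
im=get_image("scene");top=get_image("top")
cv2.imwrite("pics/chk.png",im);cv2.imwrite("pics/chkt.png",top)
a=cv2.imread("pics/scene0.png");d=cv2.absdiff(a,im).max(2)
# shaker predicted in scene
p=proj("scene",cyl([(22,0),(22,74),(17,76),(10,90)],440,182,52));print("pred bbox",p.min(0),p.max(0))
for n,x,y,w,h in(("honey",123,253,40,50),("spice",200,259,24,42),("candle",208,215,34,44),("jA",305,158,17,34),("jB",325,141,17,34),("tin",345,137,20,30)):print(n,d[y:y+h,x:x+w].mean().round(1))
E
```

```text
pred bbox [243.56942015 243.0510628 ] [263.87149155 278.65812368]
honey 11.2
spice 9.2
candle 11.3
jA 24.0
jB 24.4
tin 10.7
```

```bash
python3 jog.py '-4 13 26 0.005 0 0.005;-7.5 26 53 0.005 0 0.005;-7.5 26 53 0.005 0 0.005;-7.5 26 53 0.005 0 0.005'; python3 d.py 450.5 290 122 1.1 0.6
```

```text
clock: 14.3
position: [413.3, 212.6, 248.4]
ee_rot: [-0.498, 0.816, 0.153, 0.251]
contact_force: [-0.3, 0.5, 0.4]
gripper_width: 65.9
grasp_force: 0.0
now [413.3 212.6 248.4] z [ 0.258  0.499 -0.827] y [-0.889  0.458 -0.001]
d [ -0.    2.4 152.8] rot [-0.0033 -0.0035 -0.0033]
[0.6375, -0.0597, -0.5075, -0.4391, -0.622, -0.8185]
```

```bash
python3 jog.py '0 2.4 40 0 0 0;0 2.4 75 0 0 0;0 2.4 95 0 0 0;0 2.4 110 0 0 0;0 2.4 110 0 0 0'; python3 d.py 450.5 290 122 1.1 0.6; python3 - <<'E'
from h import *
a=get_image("scene")[200:340,110:310];b=get_image("top")[150:290,110:310]
cv2.imwrite("pics/p7.png",cv2.resize(np.hstack([a,b]),(800,280),interpolation=cv2.INTER_CUBIC))
E
```

```text
clock: 14.8
position: [440.6, 269.1, 157.4]
ee_rot: [-0.497, 0.816, 0.153, 0.251]
contact_force: [1.0, 0.1, 0.5]
gripper_width: 66.5
grasp_force: 0.0
now [440.6 269.1 157.4] z [ 0.258  0.499 -0.827] y [-0.889  0.459 -0.001]
d [ 0.7  0.8 42.3] rot [-0.0037 -0.0033 -0.0043]
[0.6852, 0.1569, -0.5049, -0.5866, -0.4148, -0.6796]
```

View pics/p7.png

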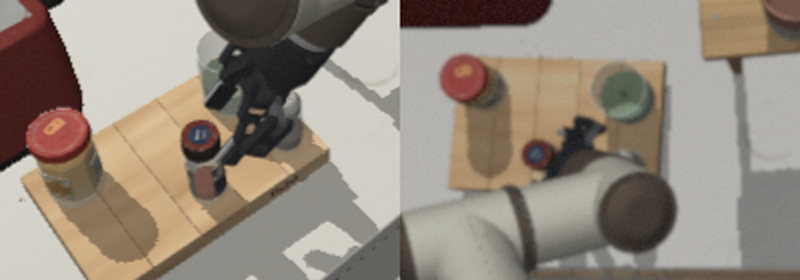

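```bash
python3 jog.py '0 0.5 20 0 0 0;0 0.5 35 0 0 0;0 0.5 42 0 0 0;0 0.5 42 0 0 0;0 0.5 42 0 0 0'; python3 jog.py '0 0 0 0 0 0;0 0 0 0 0 0;0 0 0 0 0 0;0 0 0 0 0 0;0 0 0 0 0 0;0 0 0 0 0 0;0 0 0 0 0 0' 28; python3 d.py 450.5 290 122 1.1 0.6
```

```text
clock: 15.4
position: [450.4, 290.8, 124.9]
ee_rot: [-0.498, 0.815, 0.153, 0.253]
contact_force: [0.7, -1.1, -0.4]
gripper_width: 66.3
grasp_force: 0.0
clock: 16.1
position: [450.2, 291.3, 124.9]
ee_rot: [-0.498, 0.815, 0.153, 0.253]
contact_force: [-2.1, -2.2, 5.7]
gripper_width: 39.1
grasp_force: 59.5
now [450.2 291.3 124.9] z [ 0.259  0.502 -0.825] y [-0.89   0.456 -0.002]
d [ 2.5 -0.9  1.8] rot [-0.0036  0.0001 -0.0012]
[0.6927, 0.2408, -0.4788, -0.6705, -0.3627, -0.5922]
```

```bash
python3 jog.py '-6 0 -8 0 0 0;-20 0 -29 0 0 0;-45 0 -65 0 0 0;-70 0 -100 0 0 0;-87 0 -127 0 0 0;-87 0 -127 0 0 0;-87 0 -127 0 0 0'; python3 d.py 450 160 280 0.8 0.6
```

```text
clock: 16.8
position: [449.3, 291.3, 277.8]
ee_rot: [-0.498, 0.815, 0.153, 0.252]
contact_force: [-0.8, -0.3, -2.2]
gripper_width: 39.7
grasp_force: 60.2
now [449.3 291.3 277.8] z [ 0.258  0.501 -0.826] y [-0.89   0.457 -0.001]
d [ 95.  -60.6 -67.4] rot [ 0.1664 -0.0007  0.2455]
[0.7624, 0.0185, -0.3932, -0.3266, -0.6112, -1.0204]
```

```bash
python3 jog.py '30 -20 -22 0.05 0 0.08;60 -40 -44 0.11 0 0.16;95 -61 -67 0.166 0 0.245;95 -61 -67 0.166 0 0.245;95 -61 -67 0.166 0 0.245'; python3 d.py 465 -30 260 0.5 0.6
```

```text
clock: 17.3
position: [450.4, 159.2, 278.0]
ee_rot: [-0.372, 0.881, 0.114, 0.271]
contact_force: [0.6, 0.2, -0.4]
gripper_width: 39.9
grasp_force: 60.6
now [450.4 159.2 278. ] z [ 0.391  0.403 -0.827] y [-0.717  0.697  0.   ]
d [ 113.9 -142.3  -55.6] rot [ 0.1687 -0.0037  0.2472]
[0.6068, -0.1065, -0.5531, -0.2086, -0.5462, -1.2321]
```

```bash
python3 jog.py '30 -36 -14 0.04 0 0.06;60 -72 -28 0.08 0 0.12;87 -107 -42 0.12 0 0.18;114 -142 -56 0.169 0 0.247;114 -142 -56 0.169 0 0.247;114 -142 -56 0.169 0 0.247;114 -142 -56 0.169 0 0.247'; python3 d.py 480 -52 150 0.4 0.6006
```

```text
clock: 18.0
position: [465.8, -27.9, 261.3]
ee_rot: [-0.238, 0.925, 0.073, 0.286]
contact_force: [1.0, 0.7, -1.3]
gripper_width: 39.4
grasp_force: 61.0
now [465.8 -27.9 261.3] z [ 0.494  0.271 -0.826] y [-0.482  0.876 -0.   ]
d [ 62.  -28.   92.4] rot [ 0.0579 -0.002   0.0853]
[0.1424, -0.0865, -0.5247, -0.362, -0.5953, -0.9647]
```

```bash
python3 jog.py '15 -7 23 0.02 0 0.02;31 -14 46 0.03 0 0.04;48 -21 70 0.05 0 0.07;62 -28 92 0.058 0 0.085;62 -28 92 0.058 0 0.085;62 -28 92 0.058 0 0.085'; python3 d.py 488 -52 86 0.4 0.6006
```

```text
clock: 18.6
position: [480.4, -52.2, 151.2]
ee_rot: [-0.19, 0.936, 0.058, 0.289]
contact_force: [-0.4, -0.3, -0.8]
gripper_width: 39.9
grasp_force: 60.8
now [480.4 -52.2 151.2] z [ 0.52   0.219 -0.826] y [-0.39   0.921 -0.001]
d [30.9 -2.7 57.9] rot [-0.0006 -0.0013  0.0015]
[0.0607, 0.1088, -0.5933, -0.5784, -0.3494, -0.7355]
```

```bash
python3 - <<'E'
from path import *
path([(480,-52,151,.4,.6),(488,-52,86,.4,.6),(569,-44,84,.4,.6),(569,-44,72,.4,.6)],D[-1][0])
path([(480,-52,151,.4,.6),(510,-52,100,.4,.6),(569,-44,84,.4,.6),(569,-44,72,.4,.6)],D[-1][0])
E
```

```text
[ 4.88e+02 -5.20e+01  8.60e+01  4.00e-01  6.00e-01] [-0.03  0.26 -0.55 -0.87 -0.31 -0.36] 0.0
[ 5.69e+02 -4.40e+01  8.40e+01  4.00e-01  6.00e-01] [ 0.02  0.36 -0.42 -0.76 -0.31 -0.52] 0.0
[ 5.69e+02 -4.40e+01  7.20e+01  4.00e-01  6.00e-01] [ 0.01  0.38 -0.42 -0.81 -0.3  -0.46] 0.0
[ 5.1e+02 -5.2e+01  1.0e+02  4.0e-01  6.0e-01] [ 0.    0.25 -0.52 -0.78 -0.32 -0.48] 0.0
[ 5.69e+02 -4.40e+01  8.40e+01  4.00e-01  6.00e-01] [ 0.02  0.36 -0.42 -0.76 -0.31 -0.52] 0.0
[ 5.69e+02 -4.40e+01  7.20e+01  4.00e-01  6.00e-01] [ 0.01  0.38 -0.42 -0.81 -0.3  -0.46] 0.0
```

```bash
python3 jog.py '10 -1 19 0 0 0;20 -2 38 0 0 0;31 -3 58 0 0 0;31 -3 58 0 0 0;31 -3 58 0 0 0;31 -3 58 0 0 0'; python3 d.py 569 -44 84 0.4 0.6006
```

```text
clock: 19.2
position: [488.2, -52.9, 87.5]
ee_rot: [-0.19, 0.936, 0.058, 0.291]
contact_force: [-0.5, -0.3, -1.3]
gripper_width: 39.8
grasp_force: 60.8
now [488.2 -52.9  87.5] z [ 0.523  0.218 -0.824] y [-0.389  0.921 -0.003]
d [-62.2 -23.2  47.1] rot [-0.0023  0.0017  0.0017]
[-0.0325, 0.2522, -0.5537, -0.8695, -0.3132, -0.3609]
```

```bash
python3 jog.py '-12 -5 9 0 0 0;-25 -9 19 0 0 0;-37 -14 28 0 0 0;-50 -19 38 0 0 0;-56 -21 42 0 0 0;-62 -23 47 0 0 0;-62 -23 47 0 0 0;-62 -23 47 0 0 0'; python3 d.py 569 -44 75 0.4 0.6006; python3 - <<'E'
from h import *
im=get_image("scene");cv2.imwrite("pics/s_now.png",im)
a=cv2.imread("pics/scene0.png")
# bystander shift check by template match
for n,x,y,w,h in(("jA",303,153,20,22),("jB",324,138,20,20),("tin",344,133,26,34),("honey",120,250,44,55),("candle",206,212,38,48)):
    for f in("s_now","chk"):
        g=cv2.imread(f"pics/{f}.png");r=cv2.matchTemplate(g[y-5:y+h+5,x-5:x+w+5],a[y:y+h,x:x+w],cv2.TM_CCOEFF_NORMED);_,m,_,l=cv2.minMaxLoc(r);print(n,f,round(m,2),(l[0]-5,l[1]-5))
E
```

```text
clock: 20.0
position: [567.6, -44.2, 81.5]
ee_rot: [-0.189, 0.937, 0.058, 0.289]
contact_force: [0.2, 0.2, -1.3]
gripper_width: 39.9
grasp_force: 60.8
now [567.6 -44.2  81.5] z [ 0.52   0.218 -0.826] y [-0.388  0.922 -0.   ]
d [ 2.5 -0.4  6.2] rot [-0.0012 -0.0016 -0.0011]
[0.0231, 0.3589, -0.4246, -0.7654, -0.3024, -0.5138]
jA s_now 0.66 (-5, -4)
jA chk 0.41 (-1, -5)
jB s_now 0.43 (-5, -4)
jB chk 0.31 (-5, -5)
tin s_now 0.43 (0, 0)
tin chk 0.96 (0, 0)
honey s_now 1.0 (0, 0)
honey chk 1.0 (0, 0)
candle s_now 1.0 (0, 0)
candle chk 1.0 (0, 0)
```

```bash
python3 jog.py '2 0 3 0 0 0;4 0 5.5 0 0 0;4 0 5.5 0 0 0;4 0 5.5 0 0 0'; python3 jog.py '0.6 0 0.8 0 0 0;0.6 0 0.8 0 0 0;0.6 0 0.8 0 0 0';python3 jog.py '0.6 0 0.8 0 0 0;0.6 0 0.8 0 0 0;0.6 0 0.8 0 0 0'
```

```text
clock: 20.45
position: [567.7, -44.6, 74.8]
ee_rot: [-0.189, 0.937, 0.058, 0.289]
contact_force: [-0.0, -0.6, -0.8]
gripper_width: 39.5
grasp_force: 60.8
clock: 20.75
position: [567.8, -44.4, 74.0]
ee_rot: [-0.189, 0.936, 0.058, 0.29]
contact_force: [0.1, 0.8, -0.6]
gripper_width: 39.8
grasp_force: 60.8
clock: 21.05
position: [567.8, -44.4, 73.0]
ee_rot: [-0.189, 0.936, 0.058, 0.29]
contact_force: [1.1, -0.6, -1.1]
gripper_width: 39.6
grasp_force: 60.8
```

```bash
python3 jog.py '0.6 0 0.8 0 0 0;0.6 0 0.8 0 0 0;0.6 0 0.8 0 0 0';python3 jog.py '0.4 0 0.5 0 0 0;0.4 0 0.5 0 0 0;0.4 0 0.5 0 0 0'
```

```text
clock: 21.35
position: [568.0, -44.3, 72.9]
ee_rot: [-0.189, 0.936, 0.058, 0.29]
contact_force: [-3.5, 0.2, 5.5]
gripper_width: 39.5
grasp_force: 61.9
clock: 21.65
position: [568.1, -44.3, 72.9]
ee_rot: [-0.19, 0.936, 0.058, 0.291]
contact_force: [-5.1, 0.2, 8.6]
gripper_width: 39.8
grasp_force: 62.1
```

```bash
python3 jog.py '0 0 0 0 0 0;0 0 0 0 0 0;0 0 0 0 0 0;0 0 0 0 0 0;0 0 0 0 0 0;0 0 0 0 0 0' 60; python3 jog.py '0 0 -8 0 0 0;0 0 -20 0 0 0;0 0 -38 0 0 0;0 0 -55 0 0 0;0 0 -55 0 0 0;0 0 -55 0 0 0'; python3 d.py 440 -110 190 0.4 0.5
```

```text
clock: 22.25
position: [567.6, -44.5, 71.2]
ee_rot: [-0.189, 0.937, 0.058, 0.289]
contact_force: [0.7, 0.0, -0.1]
gripper_width: 60.1
grasp_force: 0.0
clock: 22.85
position: [539.1, -56.4, 117.2]
ee_rot: [-0.189, 0.936, 0.058, 0.29]
contact_force: [0.0, 0.7, -0.6]
gripper_width: 59.9
grasp_force: 0.0
now [539.1 -56.4 117.2] z [ 0.521  0.218 -0.825] y [-0.388  0.922 -0.001]
d [  51.3  -11.1 -123.4] rot [-0.0019  0.1006 -0.0008]
[0.0168, 0.2607, -0.4755, -0.6802, -0.3395, -0.599]
```

```bash
python3 jog.py '15 -3 -36 0 0.03 0;30 -6 -74 0 0.06 0;51 -11 -123 0 0.1 0;51 -11 -123 0 0.1 0;51 -11 -123 0 0.1 0;51 -11 -123 0 0.1 0'; python3 d.py 330 -320 250 0 0.2
```

```text
clock: 23.45
position: [440.9, -109.5, 188.6]
ee_rot: [-0.192, 0.95, 0.049, 0.242]
contact_force: [0.8, 0.1, -1.4]
gripper_width: 60.0
grasp_force: 0.0
now [ 440.9 -109.5  188.6] z [ 0.441  0.186 -0.878] y [-0.388  0.922  0.   ]
d [ 132.  -151.  -141.9] rot [0.137  0.2948 0.3753]
[-0.0458, 0.0208, -0.5798, -0.4045, -0.5498, -0.8253]
```

```bash
python3 jog.py '26 -30 -28 0.03 0.06 0.08;53 -60 -57 0.05 0.12 0.15;79 -90 -85 0.08 0.18 0.22;105 -120 -113 0.11 0.24 0.3;132 -151 -142 0.137 0.295 0.375;132 -151 -142 0.137 0.295 0.375;132 -151 -142 0.137 0.295 0.375'; python3 d.py 208 -588 250 -0.3 0; python3 - <<'E'
from h import *
im=get_image("scene");t=get_image("top");cv2.imwrite("pics/sf.png",im);cv2.imwrite("pics/tf.png",t)
for cam,cur in(("scene",im),("top",t)):
  a=cv2.imread(f"pics/{cam}0.png")
  L=(("jA",303,153,20,40),("jB",324,138,20,38),("tin",344,133,26,34),("honey",120,250,44,55),("candle",206,212,38,48)) if cam=="scene" else (("jA",338,170,24,24),("jB",375,166,22,24),("tin",403,164,30,32),("honey",128,175,34,32),("candle",205,180,34,34))
  for n,x,y,w,h in L:
    r=cv2.matchTemplate(cur[y-5:y+h+5,x-5:x+w+5],a[y:y+h,x:x+w],cv2.TM_CCOEFF_NORMED);_,m,_,l=cv2.minMaxLoc(r);print(cam,n,round(m,2),(l[0]-5,l[1]-5))
A=im[130:230,250:390];A=cv2.resize(A,(400,286),interpolation=cv2.INTER_CUBIC)
B=cv2.resize(im[215:315,115:290],(400,229),interpolation=cv2.INTER_CUBIC);B=cv2.copyMakeBorder(B,0,57,0,0,0)
T=cv2.resize(t[120:270,120:440],(800,375)[:2],interpolation=cv2.INTER_CUBIC)[:300]
cv2.imwrite("pics/f.png",np.vstack([np.hstack([A,B]),T]))
E
```

```text
clock: 24.15
position: [330.0, -320.5, 249.3]
ee_rot: [0.0, 0.995, 0.001, 0.099]
contact_force: [0.2, -0.4, -0.8]
gripper_width: 60.0
grasp_force: 0.0
now [ 330.  -320.5  249.3] z [ 0.198  0.001 -0.98 ] y [0.001 1.    0.002]
d [ 119.2 -267.6  -25.2] rot [0.0314 0.1973 0.2982]
[-0.4777, 0.035, -0.4172, -0.114, -0.945, -1.0352]
scene jA 1.0 (0, 0)
scene jB 1.0 (0, 0)
scene tin 1.0 (0, 0)
scene honey 1.0 (0, 0)
scene candle 1.0 (0, 0)
top jA 1.0 (0, 0)
top jB 1.0 (0, 0)
top tin 1.0 (0, 0)
top honey 1.0 (0, 0)
top candle 1.0 (0, 0)
```

View pics/f.png

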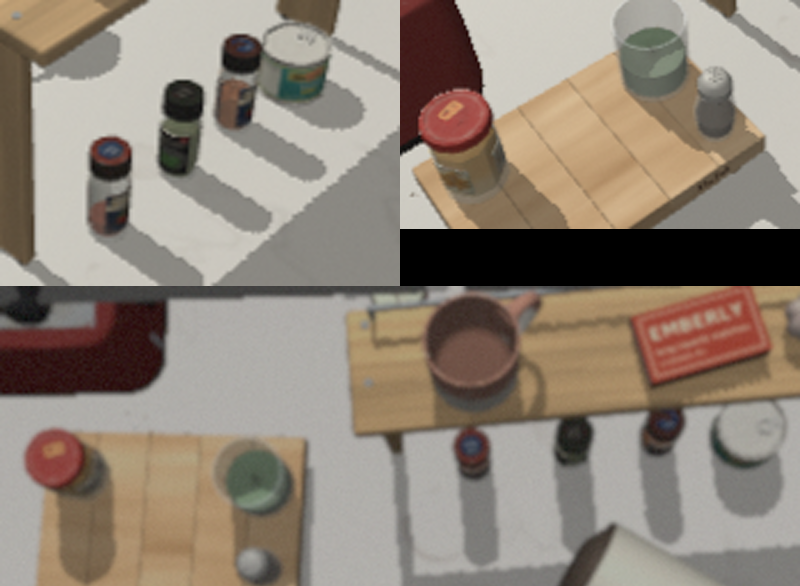

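```bash
python3 -c "
from bench import arm, sensors, get_image, get_calibration;print(arm.job_done())"
```

```text
the job is handed in; nothing more can be done
None
```

The job is handed in, with no verdict returned: the salt shaker stands upright on the board's front right, the spice jar stands in the shaker's old place under the shelf, and the final pictures show all five bystanders unmoved.

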